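# Set the tile cutter's repeat stop one hole wider and hold it pinned

## Robot

A 6-joint arm with a two-finger parallel gripper is mounted at the origin on the work surface. World frame = base frame: x ahead of the robot, y to its left, z up, the work surface at z = 0. Lengths are in mm, angles in rad, forces in N, time in s.
With the tool pointing down it reaches from about 400 to 925 mm from the base axis. Payload 12.5 kg.
Tool frame: the origin (TCP) lies on the mounting face of the last link; the fingertips stand 190 mm ahead of it and the grasp point (between the pads) lies 171 mm ahead of it; z points along the fingers, y is the line along which they close (so a half turn about z gives the same grasp; the last joint's range is limited). The gripper opens to 95 mm and grips with 3 to 60 N. Pads are 20 mm wide; open, the fingers measure 119 mm over their backs; the gripper's body (75 mm by 180 mm) begins 59 mm behind the grasp point.
Start: joints at [1.181, 0.491, 1.559, -0, 1.092, -0.106], TCP at [174.979, 600.006, 404.761] pointing down, gripper open.
Joint ranges: [-3.1, 3.1], [-0.84, 2.19], [0.05, 2.79], [-1.13, 4.28], [0.06, 2.93], [-2.69, 2.69]. Speed limits (rad/s): [2.22, 2.22, 2.79, 3.14, 3.14, 3.14].

## Interface

Orientations are given as [roll, pitch, yaw] about the fixed x, y, z axes, in that order (R = Rz(yaw) Ry(pitch) Rx(roll)).
In Python, from cell import env gives the robot as it stands.
- The arm moves only by the tool carry_out, never from a script. Its argument "series" is a list of rows, each a list of 5 numbers: the shift along the tool's x, y, z in m, then the turn about the tool's z in degrees, then the opening, from 0 (shut) to 1 (fully open). A call has 1 to 20 rows; each row is the pose to reach, as a shift and turn from the pose commanded when the call began, along the tool's axes at that moment; what a row does not reach only later rows make up. A row lasts 1/8 s, in which the tool goes at most 62.5 mm and 10.7 degrees, less where a joint would pass 70% of its speed; a pose out of reach is approached as far as the arm can. A call with a gripper value outside its range is refused whole. The fingers move at their own pace and stop on an object; the grip force is fixed at half the most. Time passes only in rows, so rows that repeat a pose let the fingers close. It gives the time, the measured TCP pose, the force, the opening and the grip force at its end, in the units of the state.
- env.state(): the state, without advancing time (a new reading comes with each control period).
- env.read_camera(name): name is "scene" or "top" or "wrist"; returns (picture, depth): 400x640x3 uint8, red, green, blue; 400x640 float32, mm along the optical axis (not along the pixel's ray), 0 where there is no reading.
- env.get_calibration(name): a dict with "intrinsics" (3x3 intrinsics, pixels), "cam_to_world" (4x4, takes a point from camera to world coordinates); the wrist camera has in their place "T_tool_cam" (4x4, takes a point from camera to tool coordinates, whose origin is the TCP and whose axes are the flange's). Camera axes: x right, y up, looking along -z (the intrinsics and any distortion apply to the point x, -y, -z); pixel columns grow to the right and rows downward; lengths in mm; the calibration is good to about 2 mm. A picture is of the moment at which its call begins: read the wrist's pose just before it. get_calibration takes no time and is no camera call.
- env.job_done(): hands the job in; it is judged then, once.
The state is a dict: "t": time; "joints": joint angles; "qvel": joint speeds; "tau": joint torques, N m; "eef_pos": TCP position; "tcp_rot": TCP orientation; "ft_force": force on the tool from outside, world axes, zero at the start; "moment": the same for the moment, N m; "opening": opening from 0.0 (shut) to 1.0 (fully open); "grip_force": force on a finger pad.
Only numpy, scipy, OpenCV 4.12 (cv2) and the standard library are available. Lean on these libraries where they do the work, as an engineer would, in place of code of your own. Each camera call takes 0.05 s, during which the arm holds its last target. There are 200 camera calls.

## Task

Set the tile cutter up for the next, wider batch of strips: zero the stroke counter by twisting its blue reset knob clockwise as far as it goes and letting it spring back by itself, then pull up the orange lock plunger and slide the red repeat stop along its tube to the next hole away from the cutter's rails. Let the pin drop fully home in that hole and finish with the gripper still holding the plunger knob there; do not disturb the loose things on the table and the cutter.

Things in the scene. Friction and masses are not known exactly. Their poses are not given: they have to be found in the camera images.
- cutter: Rail tile cutter, fixed: bed 220 (x) x 400 (y) mm, 26 mm high with its pads; origin under the bed's centre at table height. Cutting line along its y: two guide rods between red end castings (97 mm high, y = -182 and +182 mm), score carriage at y = +75 mm, handle rising towards -y to 230 mm high; all within 50 mm of x = 0. The tube (y = +165 mm) and the counter are on its -x side.
- next_hole (a point): Mouth of the hole to go to (cutter x = -180 mm, y = +165 mm), in the top face, 51 mm above the table, of the fixed 25 mm square steel tube that reaches along the cutter's -x to x = -306 mm. The tube has six 10 mm index holes 30 mm apart, at cutter x = -90 to -240 mm; the stop starts pinned in the third, x = -150 mm.
- stop (a joint): Travel of the repeat stop along the tube, m: 0 in the starting hole, growing along the cutter's -x (away from the rails), 0.030 in the next hole (pin play about 1 mm each way), limits -0.055 and 0.085. A red sleeve 50 mm long x 33 mm wide, top 56 mm high, about 2 N of friction; its aluminium blade reaches 145 mm towards the cutter's -y, 27 to 45 mm high.
- plunger (a joint): Pull of the lock plunger, m, straight up: 0 fully home (pin 8 mm deep in the hole), 0.008 when the pin is just clear and rides on the tube's top, 0.014 at its end stop. A spring pushes it down with 4.5 N when home, 8 N fully pulled; let go, it drops into a hole below it. It travels with the stop.
- plunger_knob (a point): Middle of the orange plunger knob on the stop: an upright cylinder 25 mm in diameter, 29 mm tall; with the pin home it spans 79 to 108 mm above the table, this point 94 mm. Under it a dark boss 20 mm in diameter, top 73.5 mm high. Can be gripped from above at any yaw.
- reset_grip (a point): Middle of the blue wing knob on the grey stroke counter, on its upright turning axis, 81 mm above the table. The wing is a bar 36 mm long (this point's x axis, turning with the knob), 12 mm thick (y), spanning 65 to 91 mm above the table. The fixed counter under it is 44 x 62 mm, its top plate 59 mm high; its thin trip lever reaches to the rails.
- reset_knob (a joint): Turn of the reset knob, rad, clockwise seen from above: 0 at rest, 1.2 at its stop. A spring returns it to 0: 0.03 N m at rest, 0.10 N m at the stop.
- nippers: Wheeled tile nippers with red handles, about 205 mm long (x), 83 mm wide, 16 mm high, lying on the table before the cutter; origin at table height 137 mm from the handle ends, x towards the jaws. Leave alone.
- tile: Terracotta tile 85 x 150 x 8 mm lying on the far pad of the cutter; origin under its centre. Leave alone.
- strip: Pale tile strip 20 x 100 x 8 mm lying on the near pad of the cutter; origin under its centre. Leave alone.
- tub: Clear plastic tub 170 x 120 x 75 mm with stone tesserae, to the left; origin under its centre. Leave alone.
- glue: White bottle with red cap, 68 mm in diameter, 170 mm tall, standing on the left; origin under its centre. Leave alone.
- scraper: Spatula lying on the right (along its x); origin under its middle. Leave alone.
- pen: Pen 125 x 11 x 11 mm lying on the table in front on the left; origin under its centre. Leave alone.

How it is judged (in metres and radians):
On the way, in this order (a step that is already met when the one before it is completed fails the run):
1. the reset knob is twisted clockwise to its stop (within 0.12 rad) (value of joint reset_knob above 1.08 rad), for 0.1 s.
2. the reset knob is let go and has sprung back (within 0.1 rad) (value of joint reset_knob below 0.1 rad and contact force between the fingers and reset_knob below 0.3 N), for 0.2 s.
3. the plunger is pulled, its pin clear of the hole, by the fingers (value of joint plunger above 0.0082 m and contact force between the fingers and plunger above 1 N), for 0.1 s.
4. the stop stands at the next hole with the pin fully home (value of joint plunger below 0.002 m and value of joint stop between 0.0265 and 0.0335 m), for 0.2 s.
At the end, for the whole second after the job is handed in: The stop stands still at the next hole (joint stop 0.0265 to 0.0335 m), the pin fully home (joint plunger under 2 mm), the fingers still hold the plunger knob (contact force over 2 N) and the reset knob is back at rest (under 0.1 rad) (all of step 4 and contact force between the fingers and plunger above 2 N and value of joint reset_knob below 0.1 rad and velocity of joint stop between -0.01 and 0.01 m/s); the arm keeps its last pose, push and grip.
It fails at once if a loose thing on the table or the cutter is shifted by more than 15 mm (distance of any of nippers, tile, strip, tub, glue, scraper, pen from where it was at the start of the episode above 0.015 m).
It also fails if it takes over 51 s, if anything falls off the work surface, if the arm or the gripper's body presses on something with over 40 N, if the wrist force passes 120 N, or if a joint passes its speed limit or range.

## Working session

There is one attempt and no reset: what is moved stays moved. The work goes in short steps, Python scripts to look and compute and a tool call to move; the robot and the scene stay as the last step left them, time stands still between calls to the robot, and variables do not carry over. Pictures are saved under pics/ and viewed, at most 10 in all, crops included, and the job is handed in when it is done.

Besides the shell and the picture viewer there is one more tool, called after "Request:" as a command line: name --pt "numbers of a row" for each row, then --argument value for the rest. carry_out: Moves the arm, as the interface text tells. Its arguments: {"type":"object","properties":{"series":{"type":"array","items":{"type":"array","items":{"type":"number"}}}},"required":["series"]}

```bash
mkdir -p pics; cat > h.py <<'E'
import numpy as np, cv2
from cell import env
from scipy.spatial.transform import Rotation as R
def cam(n):
    s=env.state(); im,d=env.read_camera(n); c=env.get_calibration(n)
    if 'cam_to_world' in c: T=np.array(c['cam_to_world'])
    else:
        W=np.eye(4); W[:3,:3]=R.from_euler('xyz',s['tcp_rot']).as_matrix(); W[:3,3]=s['eef_pos']; T=W@np.array(c['T_tool_cam'])
    return im,d,np.array(c['intrinsics']),T,c
def ray(K,T,u,v,z,dist=None):
    p=cv2.undistortPoints(np.array([[[u,v]]],float),K,dist)[0,0]
    r=T[:3,:3]@np.array([p[0],-p[1],-1.]); o=T[:3,3]
    return o+r*(z-o[2])/r[2]
def save(n,im): cv2.imwrite('pics/'+n,im[:,:,::-1])
E
python3 - <<'E'
from h import *
s=env.state(); print({k:np.round(v,3) for k,v in s.items()})
for n in ['top','wrist']:
    im,d,K,T,c=cam(n); save(n+'0.png',im); print(n,c.keys(),K.round(1),T.round(3)); np.savez(n+'0.npz',im=im,d=d,K=K,T=T)
    print({k:v for k,v in c.items() if k not in('intrinsics','cam_to_world')})
E
```

```text
{'t': np.float64(0.0), 'joints': array([ 1.181,  0.492,  1.559,  0.   ,  1.092, -0.106]), 'qvel': array([-0.   , -0.   , -0.001, -0.001,  0.001, -0.002]), 'tau': array([-0.0000e+00, -6.1265e+01, -2.5817e+01,  6.9000e-02,  4.8000e-02,
       -0.0000e+00]), 'eef_pos': array([174.96 , 599.973, 404.152]), 'tcp_rot': array([-3.14 , -0.   ,  2.858]), 'ft_force': array([-0.189,  0.178, -0.251]), 'moment': array([0.039, 0.007, 0.04 ]), 'grip_force': np.float64(0.0), 'opening': np.float64(0.999)}
top dict_keys(['intrinsics', 'cam_to_world']) [[463.4   0.  317. ]
 [  0.  463.4 198.2]
 [  0.    0.    1. ]] [[ 2.200000e-02  9.830000e-01 -1.840000e-01  2.636390e+02]
 [-1.000000e+00  2.200000e-02 -3.000000e-03  4.112500e+01]
 [ 1.000000e-03  1.840000e-01  9.830000e-01  1.338104e+03]
 [ 0.000000e+00  0.000000e+00  0.000000e+00  1.000000e+00]]
{}
wrist dict_keys(['intrinsics', 'T_tool_cam']) [[298.4   0.  318. ]
 [  0.  298.4 194.8]
 [  0.    0.    1. ]] [[ 2.78000e-01 -9.25000e-01 -2.59000e-01  1.00615e+02]
 [ 9.60000e-01  2.68000e-01  7.60000e-02  6.20000e+02]
 [-1.00000e-03 -2.70000e-01  9.63000e-01  3.83842e+02]
 [ 0.00000e+00  0.00000e+00  0.00000e+00  1.00000e+00]]
{'T_tool_cam': array([[ 1.66287759e-03,  9.62794049e-01,  2.70231113e-01,
         7.69771321e+01],
       [ 9.99998606e-01, -1.55936243e-03, -5.97749121e-04,
        -1.56221987e+00],
       [-1.54121053e-04,  2.70231730e-01, -9.62795299e-01,
         2.03335672e+01],
       [ 0.00000000e+00,  0.00000000e+00,  0.00000000e+00,
         1.00000000e+00]])}
```

View pics/top0.png

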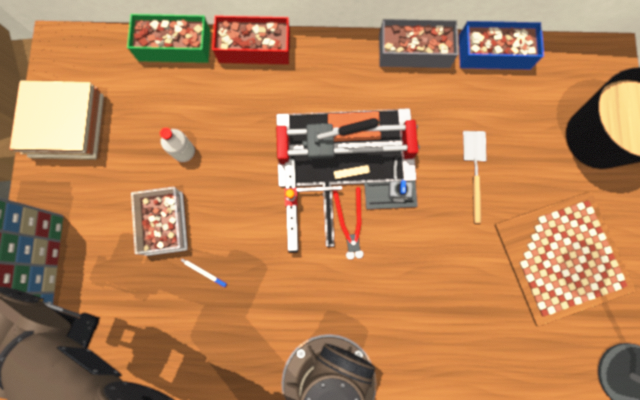

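View pics/wrist0.png

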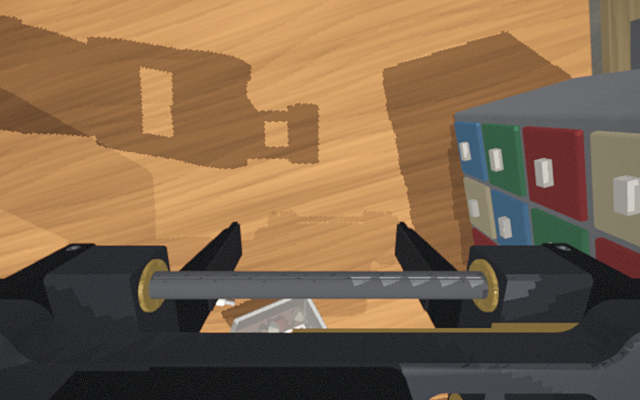

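The top view shows the cutter at about (345,150), with its -x side facing the robot. The orange plunger knob is at about (291,194) on the tube and the blue wing at about (403,187). The wrist view shows only the table and drawers.

```bash
python3 - <<'E'
from h import *
f=np.load('top0.npz'); im,d,K,T=[f[k] for k in('im','d','K','T')]
hsv=cv2.cvtColor(im,cv2.COLOR_RGB2HSV)
def comp(lo,hi,box):
    m=cv2.inRange(hsv,lo,hi); x0,y0,x1,y1=box; k=np.zeros_like(m);k[y0:y1,x0:x1]=m[y0:y1,x0:x1]
    n,l,st,ce=cv2.connectedComponentsWithStats(k)
    return [(st[i].tolist(),ce[i]) for i in range(1,n) if st[i][4]>5]
for nm,lo,hi,box,z in [('blue',(105,120,60),(125,255,255),(385,165,425,210),91),('orange',(6,150,180),(20,255,255),(280,183,300,204),108),('redstop',(0,150,90),(5,255,255),(270,180,310,215),56),('castings',(0,150,90),(5,255,255),(270,115,425,165),97)]:
    for st,c in comp(lo,hi,box): print(nm,st,c.round(1),ray(K,T,*c,z).round(1))
big=cv2.resize(im[95:260,260:430],None,fx=3.5,fy=3.5,interpolation=cv2.INTER_CUBIC); save('crop1.png',big)
E
```

```text
blue [400, 181, 6, 13, 69] [402.4 186.9] [ 533.4 -189.5   91. ]
orange [280, 188, 15, 16, 129] [284.8 194.6] [501.3 131.9 108. ]
redstop [285, 189, 13, 16, 62] [292.1 199.5] [497.8 114.8  56. ]
castings [402, 120, 17, 39, 439] [410.3 138.8] [ 669.9 -212.    97. ]
castings [276, 126, 13, 38, 377] [282.  144.3] [646.  145.6  97. ]
```

View pics/crop1.png

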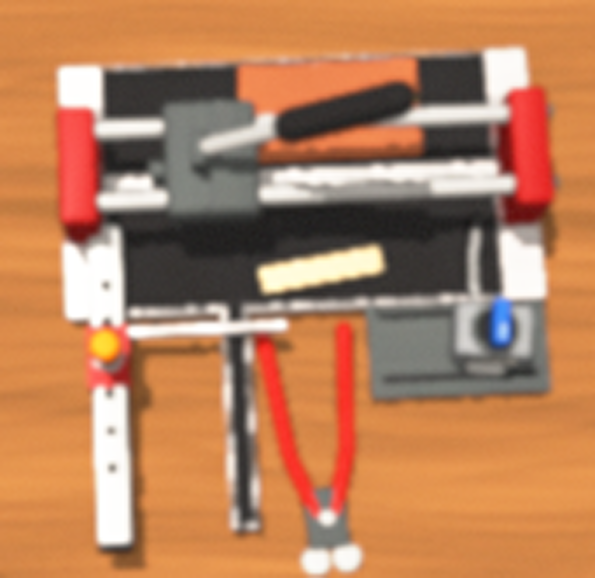

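```bash
cat >> h.py <<'E'
def shift(P,yaw=None):
    "tool-frame shift (m) and turn (deg) from present pose to world point P, yaw rad"
    s=env.state(); r=R.from_euler('xyz',s['tcp_rot']).as_matrix()
    dz=r.T@(np.array(P)-s['eef_pos'])/1000
    t=0 if yaw is None else np.degrees((s['tcp_rot'][2]-yaw+np.pi)%(2*np.pi)-np.pi)
    return dz.round(4),round(float(t),1)
E
python3 - <<'E'
from h import *
f=np.load('top0.npz'); K,T=f['K'],f['T']
print('knob',ray(K,T,289.7,193.9,108),'wing',ray(K,T,402.9,187,91))
for P in [(330,430,404),(470,200,404),(530,-190,404)]: print(shift(P,np.radians(-176)))
E
```

```text
knob [503.62545965 118.82777504 108.        ] wing [ 533.16387587 -190.77394132   91.        ]
(array([-0.1964, -0.1198,  0.0003]), -20.3)
(array([-0.3952, -0.3014,  0.0005]), -20.3)
(array([-0.562 , -0.659 ,  0.0008]), -20.3)
```

Request:
carry_out --pt "-0.05 -0.03 0 0 1" --pt "-0.1 -0.06 0 -5 1" --pt "-0.15 -0.09 0 -10 1" --pt "-0.196 -0.12 0 -15 1" --pt "-0.24 -0.16 0 -20 1" --pt "-0.29 -0.205 0 -20 1" --pt "-0.34 -0.25 0 -20 1" --pt "-0.39 -0.29 0 -20 1" --pt "-0.415 -0.345 0 -20 1" --pt "-0.44 -0.4 0 -20 1" --pt "-0.465 -0.455 0 -20 1" --pt "-0.49 -0.51 0 -20 1" --pt "-0.515 -0.56 0 -20 1" --pt "-0.54 -0.61 0 -20 1" --pt "-0.562 -0.659 0 -20 1" --pt "-0.562 -0.659 0 -20 1" --pt "-0.562 -0.659 0 -20 1"

```text
t: 2.22
eef_pos: [529.8, -189.8, 404.3]
tcp_rot: [3.141, -0.001, -3.077]
ft_force: [0.1, 1.1, -0.0]
opening: 1.001
grip_force: 0.0
```

```bash
python3 - <<'E'
from h import *
s=env.state(); print(s['t'],s['joints'].round(3),s['eef_pos'],s['tcp_rot'])
im,d,K,T,c=cam('wrist'); save('w1.png',im); np.savez('w1.npz',im=im,d=d,K=K,T=T)
hsv=cv2.cvtColor(im,cv2.COLOR_RGB2HSV)
m=cv2.inRange(hsv,(105,120,60),(125,255,255)); n,l,st,ce=cv2.connectedComponentsWithStats(m)
for i in range(1,n):
  if st[i][4]>60:
    cn=cv2.findContours((l==i).astype(np.uint8),0,1)[0][0]
    print(st[i],ce[i].round(1),cv2.minAreaRect(cn),ray(K,T,*ce[i],91).round(1), np.median(d[l==i]))
E
```

```text
2.225 [-0.461  0.403  1.714  0.     1.025 -2.097] [ 529.78348238 -189.79737019  404.32052004] [ 3.14081245e+00 -7.60216420e-04 -3.07693746e+00]
[306 173  15  39 409] [312.8 193. ] ((312.93792724609375, 192.24484252929688), (12.872049331665039, 38.36701583862305), 4.763641834259033) [ 532.9 -195.6   91. ] 306.06024
```

View pics/w1.png

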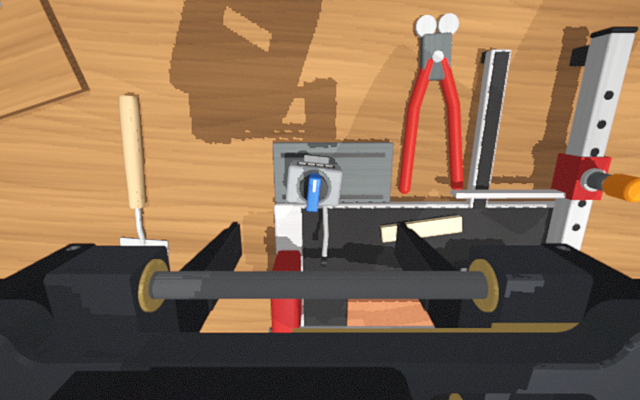

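The wrist view shows the blue wing at (313,193), nearly vertical in the image, with the nippers, strip and tube clear of the approach. I'll isolate its top face using the depth image.

```bash
cat >> h.py <<'E'
def world(d,K,T):
    v,u=np.mgrid[:400,:640]; p=np.stack([(u-K[0,2])/K[0,0]*d,-(v-K[1,2])/K[1,1]*d,-d],-1)
    return p@T[:3,:3].T+T[:3,3]
E
python3 - <<'E'
from h import *
f=np.load('w1.npz'); im,d,K,T=[f[k] for k in('im','d','K','T')]
W=world(d,K,T); hsv=cv2.cvtColor(im,cv2.COLOR_RGB2HSV)
m=cv2.inRange(hsv,(100,80,40),(130,255,255))>0; m[:160]=0;m[230:]=0;m[:,:295]=0;m[:,335:]=0
z=W[...,2][m]; print(np.percentile(z,[5,25,50,75,95]))
t=m&(W[...,2]>86)
P=W[t]; print(t.sum(),P.min(0),P.max(0),P.mean(0))
r=cv2.minAreaRect(P[:,:2].astype(np.float32)); print(r)
print(cv2.boundingRect(t.astype(np.uint8)))
# bright top by V
print(np.round(hsv[185:200:7,300:328,2]))
crop=cv2.resize(im[140:240,260:400],None,fx=5,fy=5,interpolation=cv2.INTER_CUBIC); save('c2.png',crop)
# counter top plate
g=(abs(W[...,2]-59)<3); g[:140]=0;g[230:]=0;g[:,:270]=0;g[:,360:]=0
print('plate',cv2.minAreaRect(W[g][:,:2].astype(np.float32)))
E
```

```text
[61.68322443 88.38705866 90.1299737  90.77514331 91.67339928]
348 [ 516.5322632  -201.732401     87.47394262] [ 551.88651684 -189.66436852   93.00386617] [ 534.42359474 -195.89374165   90.4072299 ]
((534.1942749023438, -195.863037109375), (11.89104175567627, 35.637855529785156), 87.80320739746094)
(306, 177, 14, 34)
[[ 83  90  92  76  40  37  31  51 146 207 230 237 239 255 255 255 255 255
  255 243 181  99 101 101 104 105  97 103]
 [121  82  81  63  33  30  34  97 191 230 238 240 241 245 247 246 246 247
  240 194 107  99 100 100 104 102 100 123]
 [199 171 144 139 132  97  68 174 226 238 239 241 241 243 244 246 249 244
  201 104  94 102 123 135 142 156 187 207]]
plate ((549.1966552734375, -196.5220489501953), (57.59760284423828, 70.08809661865234), 87.36624145507812)
```

View pics/c2.png

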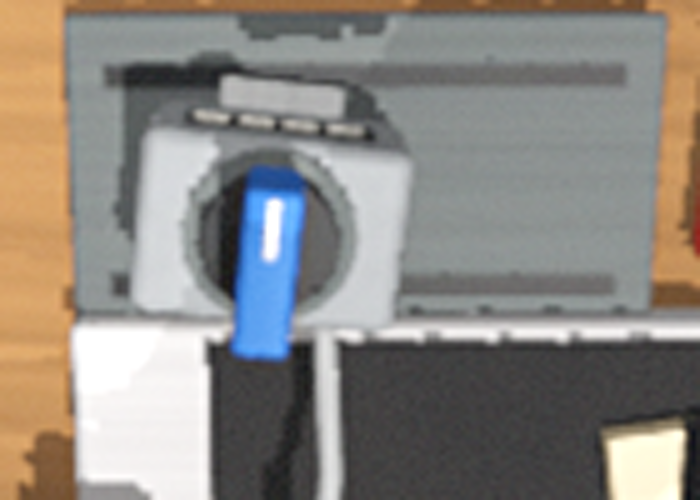

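The crop confirms the wing at rest: centre (534.2, -195.9), long axis at about -2.2° in world, top at 91 mm.

```bash
python3 - <<'E'
from h import *
print(shift((534.2,-195.9,254),np.radians(177.8)))
E
```

```text
(array([-0.004 , -0.007 ,  0.1505]), 6.0)
```

Request:
carry_out --pt "-0.004 -0.0065 0.04 6 0.6" --pt "-0.004 -0.0065 0.08 6 0.6" --pt "-0.004 -0.0065 0.11 6 0.6" --pt "-0.004 -0.0065 0.13 6 0.6" --pt "-0.004 -0.0065 0.145 6 0.6" --pt "-0.004 -0.0065 0.15 6 0.6" --pt "-0.004 -0.0065 0.15 6 0.6" --pt "-0.004 -0.0065 0.15 6 0.6"

```text
t: 3.28
eef_pos: [534.5, -196.2, 255.4]
tcp_rot: [-3.141, 0.001, 3.102]
ft_force: [-0.6, 0.1, -0.2]
opening: 0.604
grip_force: 0.0
```

```bash
python3 - <<'E'
from h import *
s=env.state(); print(s['eef_pos'],s['ft_force'],s['moment'],s['opening'],shift((534.2,-195.9,254),np.radians(177.8)))
im,d,K,T,c=cam('wrist'); save('w2.png',im)
print(s['joints'])
E
```

```text
[ 534.51087825 -196.17509538  255.40618053] [-0.5727689   0.09123025 -0.22917403] [ 0.01740055 -0.03339814  0.05011071] 0.6041167654187917 (array([0.0003, 0.0003, 0.0014]), -0.1)
[-4.67769595e-01  6.04981918e-01  1.83687917e+00  1.50596290e-04
  6.98648245e-01 -1.99931015e+00]
```

View pics/w2.png

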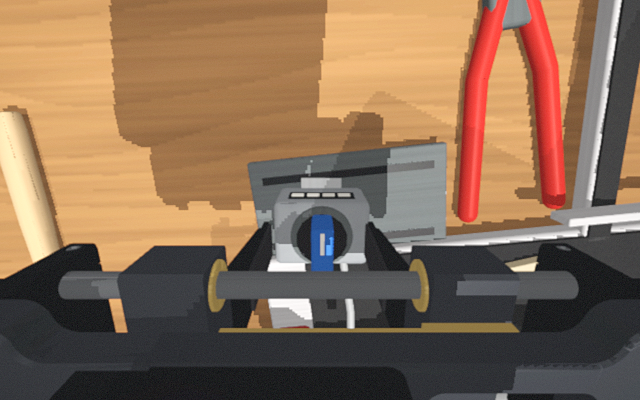

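The wing sits centred at column 320 between the fingers, whose edges are at about 268 and 370. I'll close now.

Request:
carry_out --pt "0 0 0.001 0 0" --pt "0 0 0.001 0 0" --pt "0 0 0.001 0 0" --pt "0 0 0.001 0 0" --pt "0 0 0.001 0 0" --pt "0 0 0.001 0 0"

```text
t: 4.08
eef_pos: [534.5, -194.9, 253.7]
tcp_rot: [3.139, -0.001, 3.102]
ft_force: [2.0, 12.3, 3.1]
opening: 0.303
grip_force: 30.0
```

The opening stopped at 0.30 (29 mm). That is too wide for the 12 mm wing, so the tips are probably on a round base. I'll reopen, rise 5 mm, shift +1.3 mm and close again.

Request:
carry_out --pt "0 0 0 0 0.6" --pt "0 0 0 0 0.6" --pt "0 0.001 -0.005 0 0.6" --pt "0 0.001 -0.005 0 0.6" --pt "0 0.001 -0.005 0 0" --pt "0 0.001 -0.005 0 0" --pt "0 0.001 -0.005 0 0" --pt "0 0.001 -0.005 0 0" --pt "0 0.001 -0.005 0 0" --pt "0 0.001 -0.005 0 0" --pt "0 0.001 -0.005 0 0"

```text
t: 5.45
eef_pos: [534.5, -194.5, 258.7]
tcp_rot: [3.14, -0.0, 3.102]
ft_force: [2.0, 6.6, 1.1]
opening: 0.125
grip_force: 30.0
```

Request:
carry_out --pt "0 0.001 0 0 0" --pt "0 0.001 0 10 0" --pt "0 0.001 0 20 0" --pt "0 0.001 0 30 0" --pt "0 0.001 0 40 0" --pt "0 0.001 0 50 0" --pt "0 0.001 0 58 0" --pt "0 0.001 0 64 0" --pt "0 0.001 0 68 0" --pt "0 0.001 0 68 0" --pt "0 0.001 0 68 0" --pt "0 0.001 0 68 0"

```text
t: 6.95
eef_pos: [535.1, -193.1, 258.7]
tcp_rot: [3.14, -0.001, 1.915]
ft_force: [7.2, 11.7, -0.8]
opening: 0.13
grip_force: 30.0
```

```bash
python3 - <<'E'
from h import *
s=env.state(); print({k:np.round(s[k],3) for k in s})
E
```

```text
{'t': np.float64(6.95), 'joints': array([-0.463,  0.599,  1.836,  0.003,  0.705, -0.809]), 'qvel': array([ 0.001, -0.001,  0.002,  0.002, -0.002, -0.   ]), 'tau': array([ -8.087, -60.294, -16.758,  -2.359,   0.461,   0.121]), 'eef_pos': array([ 535.143, -193.117,  258.725]), 'tcp_rot': array([ 3.140e+00, -1.000e-03,  1.915e+00]), 'ft_force': array([ 7.217, 11.686, -0.803]), 'moment': array([ 2.178, -1.352,  0.135]), 'grip_force': np.float64(29.992), 'opening': np.float64(0.13)}
```

Request:
carry_out --pt "0 0 0 2 0" --pt "0 0 0 2 0" --pt "0 0 0 2 0.6" --pt "0 0 0 2 0.6" --pt "0 0 0 2 0.6" --pt "0 0 0 2 0.6" --pt "0 0 0 2 0.6" --pt "0 0 0 2 0.6"

```text
t: 7.95
eef_pos: [534.5, -194.4, 258.7]
tcp_rot: [3.141, 0.0, 1.88]
ft_force: [-0.0, 0.7, 0.6]
opening: 0.592
grip_force: 0.0
```

```bash
python3 - <<'E'
from h import *
im,d,K,T,c=cam('wrist')
s=env.state(); print(s['ft_force'],s['moment'],s['tcp_rot'],s['joints'][5])
hsv=cv2.cvtColor(im,cv2.COLOR_RGB2HSV); W=world(d,K,T)
m=(cv2.inRange(hsv,(100,80,40),(130,255,255))>0)&(W[...,2]>75)&(W[...,2]<97)&(np.hypot(W[...,0]-534,W[...,1]+194)<30)
print(m.sum(),cv2.minAreaRect(W[m][:,:2].astype(np.float32)))
# next yaw: tool y along cutter y, yaw = 183.8deg
print(shift((503.6,118.8,390),np.radians(-176.2)))
E
```

```text
[-0.61525351  0.34751738  0.09563086] [-0.11899544  0.07533489  0.02141281] [3.14149218e+00 7.27529581e-05 1.88024284e+00] -0.7744073388808255
1740 ((534.5929565429688, -194.93218994140625), (12.435532569885254, 35.986061096191406), 87.86247253417969)
(array([ 0.3077,  0.066 , -0.1313]), -76.1)
```

The wing is back at rest: -2.1°, centred at (534.6, -194.9). Next I'll rise and move over the plunger.

Request:
carry_out --pt "0 0 -0.04 0 0.6" --pt "0 0 -0.09 0 0.6" --pt "0.02 0.005 -0.13 -10 0.6" --pt "0.06 0.012 -0.13 -20 0.6" --pt "0.11 0.023 -0.13 -30 0.6" --pt "0.16 0.034 -0.13 -40 0.6" --pt "0.21 0.045 -0.13 -50 0.6" --pt "0.26 0.056 -0.13 -60 0.6" --pt "0.295 0.063 -0.13 -70 0.6" --pt "0.308 0.066 -0.13 -76 0.6" --pt "0.308 0.066 -0.13 -76 0.6" --pt "0.308 0.066 -0.13 -76 0.6" --pt "0.308 0.066 -0.13 -76 0.6"

```text
t: 9.62
eef_pos: [503.6, 118.5, 388.7]
tcp_rot: [3.142, 0.0, -3.079]
ft_force: [0.7, -0.9, 0.6]
opening: 0.602
grip_force: 0.0
```

```bash
python3 - <<'E'
from h import *
im,d,K,T,c=cam('wrist'); save('w3.png',im); np.savez('w3.npz',im=im,d=d,K=K,T=T)
s=env.state(); print(s['t'],s['eef_pos'],s['tcp_rot'],s['joints'])
hsv=cv2.cvtColor(im,cv2.COLOR_RGB2HSV); W=world(d,K,T)
N=lambda z0,z1,x,y,r:(W[...,2]>z0)&(W[...,2]<z1)&(np.hypot(W[...,0]-x,W[...,1]-y)<r)
m=(cv2.inRange(hsv,(8,120,100),(22,255,255))>0)&N(103,113,504,119,40)
print(m.sum(),W[m].mean(0),cv2.minEnclosingCircle(W[m][:,:2].astype(np.float32)))
red=((hsv[...,0]<5)|(hsv[...,0]>175))&(hsv[...,1]>140)&N(50,62,504,119,50)
print('sleeve',red.sum(),cv2.minAreaRect(W[red][:,:2].astype(np.float32)))
# tube: top face z 51, white
t=(hsv[...,1]<60)&(hsv[...,2]>120)&(abs(W[...,2]-51)<4)&(abs(W[...,1]-110)<40)&(W[...,0]<480)
print('tube',t.sum(),cv2.minAreaRect(W[t][:,:2].astype(np.float32)))
hl=(hsv[...,2]<90)&N(30,60,455,112,45); 
n,l,st,ce=cv2.connectedComponentsWithStats(hl.astype(np.uint8))
for i in range(1,n):
  if 15<st[i][4]<400: print('hole?',st[i],ray(K,T,*ce[i],51).round(1))
E
```

```text
9.675 [503.62313368 118.57264664 388.7168474 ] [ 3.14155735e+00  2.39047622e-05 -3.07836846e+00] [ 1.03506502e-01  3.57752890e-01  1.83946290e+00  4.23530904e-05
  9.44351556e-01 -1.53053885e+00]
519 [504.385549   116.34564615 107.10093409] ((505.0229797363281, 116.37008666992188), 12.155303001403809)
sleeve 438 ((504.9855651855469, 116.43274688720703), (49.51741027832031, 32.538307189941406), 3.261838436126709)
tube 2868 ((418.77191162109375, 109.95986938476562), (124.22657012939453, 24.696334838867188), 4.225865840911865)
hole? [313  96   9   9  64] [415.9 110.6  51. ]
hole? [313 126   9   9  59] [445.9 112.6  51. ]
hole? [313 155   8   9  57] [475.8 114.5  51. ]
```

View pics/w3.png

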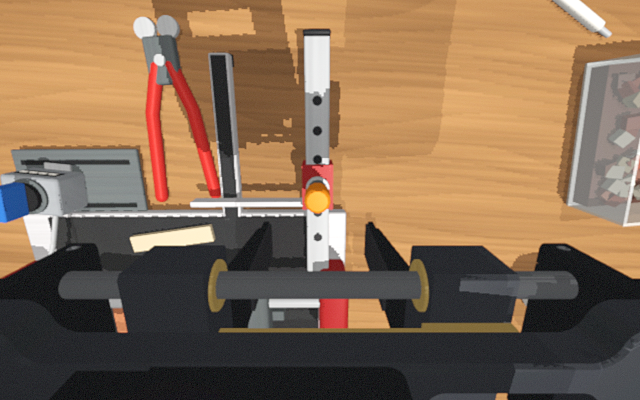

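The wrist view shows the knob at (317,200), with tube holes at (313,155), (313,126) and (313,96). In world coordinates the knob is at (505.0, 116.4) and the next hole at (475.8, 114.5), so the tool x axis already runs along the tube.

Request:
carry_out --pt "-0.0013 -0.0023 0.04 0 0.6" --pt "-0.0013 -0.0023 0.08 0 0.6" --pt "-0.0013 -0.0023 0.105 0 0.6" --pt "-0.0013 -0.0023 0.117 0 0.6" --pt "-0.0013 -0.0023 0.122 0 0.6" --pt "-0.0013 -0.0023 0.122 0 0.6" --pt "-0.0013 -0.0023 0.122 0 0" --pt "-0.0013 -0.0023 0.122 0 0" --pt "-0.0013 -0.0023 0.122 0 0" --pt "-0.0013 -0.0023 0.122 0 0" --pt "-0.0013 -0.0023 0.122 0 0" --pt "-0.0013 -0.0023 0.122 0 0"

```text
t: 11.18
eef_pos: [504.9, 117.4, 266.9]
tcp_rot: [3.141, 0.0, -3.076]
ft_force: [-0.9, 6.2, 3.1]
opening: 0.253
grip_force: 30.0
```

Request:
carry_out --pt "0 0.001 -0.003 0 0" --pt "0 0.001 -0.006 0 0" --pt "0 0.001 -0.009 0 0" --pt "0 0.001 -0.0115 0 0" --pt "0 0.001 -0.0115 0 0" --pt "0 0.001 -0.0115 0 0"

```text
t: 11.92
eef_pos: [504.8, 117.9, 278.1]
tcp_rot: [-3.141, -0.0, -3.076]
ft_force: [1.9, -4.5, -7.5]
opening: 0.256
grip_force: 30.0
```

Request:
carry_out --pt "0.004 -0.0005 0 0 0" --pt "0.01 -0.0005 0 0 0" --pt "0.016 -0.0005 0 0 0" --pt "0.022 -0.0005 0 0 0" --pt "0.027 -0.0005 0 0 0" --pt "0.03 -0.0005 0 0 0" --pt "0.03 -0.0005 0 0 0" --pt "0.03 -0.0005 0 0 0"

```text
t: 12.92
eef_pos: [474.7, 115.6, 278.1]
tcp_rot: [3.141, -0.001, -3.076]
ft_force: [-1.9, 1.1, -6.3]
opening: 0.254
grip_force: 30.0
```

```bash
python3 - <<'E'
from h import *
im,d,K,T,c=cam('wrist'); np.savez('w4.npz',im=im,d=d,K=K,T=T)
s=env.state(); print(s['t'],s['eef_pos'],s['tcp_rot'],s['ft_force'])
hsv=cv2.cvtColor(im,cv2.COLOR_RGB2HSV); W=world(d,K,T)
red=((hsv[...,0]<5)|(hsv[...,0]>175))&(hsv[...,1]>140)&(abs(W[...,2]-56)<4)&(np.hypot(W[...,0]-475,W[...,1]-114)<50)
print(red.sum(),W[red].min(0),cv2.minAreaRect(W[red][:,:2].astype(np.float32)))
E
```

```text
12.975 [474.72897698 115.60633476 278.08422396] [ 3.14147421e+00 -1.27690334e-03 -3.07636739e+00] [-2.48583631  0.17004    -7.89047748]
1113 [448.84218642  96.82148342  53.06030794] ((468.578125, 114.21531677246094), (37.760643005371094, 33.022865295410156), 4.617387771606445)
```

Request:
carry_out --pt "0 0 0.003 0 0" --pt "0 0 0.006 0 0" --pt "0 0 0.009 0 0" --pt "0 0 0.0115 0 0" --pt "0 0 0.012 0 0" --pt "0 0 0.012 0 0" --pt "0 0 0.012 0 0" --pt "0 0 0.012 0 0"

```text
t: 13.98
eef_pos: [475.4, 115.6, 266.8]
tcp_rot: [3.141, 0.002, -3.076]
ft_force: [-0.7, 0.6, 6.5]
opening: 0.253
grip_force: 30.0
```

```bash
python3 - <<'E'
from h import *
im,d,K,T,c=cam('top'); s=env.state(); print(s['t'],s['eef_pos'],s['ft_force'],s['grip_force'],s['qvel'].round(4))
E
```

```text
14.025 [475.38082568 115.63155578 266.85930973] [-1.42985825  1.84329372  6.09225072] 30.00098007498309 [-0.0006 -0.0013  0.0016  0.0009 -0.0003  0.0008]
```

```bash
python3 -c "
from cell import env; print(env.job_done())"
```

```text
the job is handed in; nothing more can be done
None
```

I zeroed the counter (the knob was twisted to about its stop and sprang back by itself). The stop then moved about 29.5 mm to the next hole, the pin is home by height and force readings, and the gripper still holds the plunger knob. The job was handed in at about 14 s, but no verdict came back.

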